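Press the shouldered bushing into the bearing block on the tilted weldment

TASK

On the tilted plate in the vise, turn the wing screw anticlockwise to its stop to loosen the clamp arm, then swing the arm by its upright pin a full quarter turn away from the bearing block. Then press the shouldered bronze bushing, barrel first, into the bore until its shoulder sits flush on the block all round, and let go. Do not knock over the plain sleeve or the large bush standing near it.

Things in the scene. Friction and masses are not known exactly. Their poses are not given: they have to be found in the camera images.
- bushing_mid (a point): Shouldered bronze bushing, loose, 0.4 kg, 84 mm long, standing on its barrel. Barrel dia 40, 42 long, foot tapered to 32 over the last 6 mm; shoulder dia 56, 8 thick; above it a neck dia 36, 34 long, to grip. Point: on the axis, half-way up, in the plane of the shoulder's underside, 42 mm above the foot; z points from barrel to neck. The neck spans 8 to 42 mm above the point.
- sleeve_mid (a point): A plain bronze sleeve without shoulder, diameter 40 mm, 70 mm tall, standing near the bushing: leave it standing. The point is half-way up its axis.
- bigbush_mid (a point): A large shouldered bronze bush, barrel diameter 52 mm, shoulder diameter 72 mm, 50 mm tall, with no neck, standing near the bushing: leave it standing. The point is half-way up its axis.
- bore_mouth (a point): Centre of the bore's mouth on the top of the square steel block (84 x 84, 60 mm tall) on a 270 x 220 mm plate in the vise. z: bore axis, out of the block, leaning 25 degrees (0.44 rad) from vertical to the robot's side; y: level, towards the arm's post; x: up the slope. Bore 41.5 mm wide, 60 deep. With the bushing home, its point coincides with this one and the z axes agree.
- plug_face (a point): Centre of the top face of a copper plug (diameter 37 mm, 12 mm long) stuck in the bore, at the start 10 to 14 mm below the mouth. The bushing drives it ahead, 28 to 32 mm, against a steady friction of about 9 N (push with 15 to 20 N) until the shoulder rests on the block; nothing springs back.
- post_top (a point): Centre of the top of the round post that the clamp arm turns on; axes as bore_mouth. In the bore_mouth frame it lies at x 0, y 90, z 32 mm. In that frame the arm's bar (22 mm wide) spans z 9 to 21 mm and its hub (radius 24 mm) z 9 to 25 mm.
- clamp (a joint): Clamp arm, turns about the post's axis (parallel to the bore axis). 0 (start): lies across the bore mouth and bars it; grows anticlockwise seen from above the plate, to a stop at 1.6 rad, where its pin end points up the slope. Stays where it is left; friction about 0.2 N m. It cannot turn until the screw is loosened beyond about 1.1 rad.
- clamp_pin (a point): Upright round steel pin at the end of the arm, diameter 16 mm, standing 33 mm above the bar, parallel to the bore axis (its z), 118 mm from the post's axis. The point is on its axis, 9 mm below its top, 24 mm above the bar. At the start it is at x 0, y -28, z 45 mm in the bore_mouth frame.
- screw (a joint): Wing screw that locks the arm, on the arm's tail. 0 is tight (starts between 0 and 0.2 rad), grows anticlockwise seen from above the plate, to a stop at 1.6 rad (loose). Turns with about 0.06 N m, stays where it is left and does not rise.
- screw_wing (a point): Centre of the screw's flat steel wing: a bar 60 mm long (its x axis), 12 mm thick (y), 28 mm tall (14 mm above and below the point), on a stem 20 mm above the arm's tail. z: the screw's axis, parallel to the bore axis. At the start it is at x 0, y 136, z 55 mm in the bore_mouth frame.
Not all that is in view belongs to the job. What is shaped like the part that bears bushing_mid but red is not meant.

How it is judged:
By the outcome, as a careful person would: the job done as asked, in the order asked, and still so for the second after the job is handed in, with the robot touching nothing.
It also fails if it takes over 64 s, if anything falls off the work surface, if the arm or the gripper's body presses on something with over 40 N, if the wrist force passes 120 N, or if a joint passes its speed limit or range.

ROBOT

A 6-joint arm with a two-finger parallel gripper is mounted at the origin on the work surface. World frame = base frame: x ahead of the robot, y to its left, z up, the work surface at z = 0. Lengths are in m, angles in rad, forces in N, time in s.
With the tool pointing down it reaches from about 0.35 to 0.85 m from the base axis. Payload 8.1 kg.
Tool frame: the origin (TCP) lies at the centre of the arm's flange, where the gripper is bolted on; the fingertips stand 173 mm ahead of it and the grasp point (between the pads) lies 155 mm ahead of it; z points along the fingers, y is the line along which they close (so a half turn about z gives the same grasp; the last joint's range is limited). The gripper opens to 85 mm and grips with 20 to 120 N. Pads are 22 mm wide; open, the fingers measure 114 mm over their backs; the gripper's body (76 mm by 85 mm) begins 54 mm behind the grasp point. The pads swing forward as they close: fully open they stand 13 mm farther back than shut.
Start: joints at [-1.373, 0.13, 1.488, -0, 1.523, -0.085], TCP at [0.167, -0.576, 0.405] pointing down, gripper open.
Joint ranges: [-2.96, 2.96], [-0.89, 2.26], [0.02, 2.5], [-1.34, 4.48], [0, 2.73], [-2.66, 2.66]. Speed limits (rad/s): [2.39, 2.39, 2.79, 3.14, 3.14, 3.14].

INTERFACE

Orientations are given as [roll, pitch, yaw] about the fixed x, y, z axes, in that order (R = Rz(yaw) Ry(pitch) Rx(roll)).
In Python, from workcell import get_obs, snapshot, calibration, finish_job, trace gives the robot as it stands. The module is installed in compiled form; this text tells all that it offers.
- The arm moves only by the tool step_arm, never from a script. Its argument "targets" is a list of rows, each a list of 3 entries, a list of its own where there are three numbers: the shift along the world's x, y, z in cm, then the turn, a rotation vector about the world's x, y, z in degrees, then the closure, from 0 (fully open) to 1 (shut). A call has exactly 8 rows; each row shifts and turns the commanded pose from where the row before left it; what a row does not reach is not made up. A row lasts 1/10 s, in which the tool goes at most 50 mm and 8.59 degrees, less where a joint would pass 70% of its speed; a pose out of reach is approached as far as the arm can. A call with a gripper value outside its range is refused whole. The fingers move at their own pace and stop on an object; the grip force is fixed at half the most. Time passes only in rows, so rows that do not move let the fingers close, or fill a call up. It gives the time, the measured TCP pose, the force, the opening and the grip force at its end, in the units of the state.
- get_obs(): the state, without advancing time (a new reading comes with each control period).
- snapshot(name): name is "scene" or "top"; returns (picture, depth): 384x512x3 uint8, blue, green, red; 384x512 float32, m along the optical axis (not along the pixel's ray), 0 where there is no reading.
- calibration(name): a dict with "intrinsics" (3x3 intrinsics, pixels), "cam_to_world" (4x4, takes a point from camera to world coordinates). Camera axes: x right, y down, z forward; pixel columns grow to the right and rows downward; lengths in m; the calibration is good to about 2 mm. A picture is of the moment at which its call begins. calibration takes no time and is no camera call.
- finish_job(): hands the job in; it is judged then, once.
Trained networks look in the newest picture that a camera, given by its name, has taken for a name from the list of things; names that differ only in an ending like _2 or _b are one class to them, and where a whole thing is asked for, a point or a joint stands for the part that bears it (a point fixed in the world has none). Each returns a list of dicts, best first, with "p" (0 to 1); they miss things now and then, are a little off and sometimes report something else, mostly with a low value. They report only what shows in the picture. A call takes as long as a camera call. They do not tell look-alikes from the thing itself.
- trace(camera, label): "mask" (384x512 bool, what is visible of it) and "uv" ([column, row] in pixels, amid what is visible of it).
The state is a dict: "clock": time; "joint_positions": joint angles; "qvel": joint speeds; "tau": joint torques, N m; "tcp_pos": TCP position; "tool_rot": TCP orientation; "ft_force": force on the tool from outside, world axes, zero at the start; "moment": the same for the moment, N m; "grip_width": opening from 0.0 (shut) to 1.0 (fully open); "grip_force": force on a finger pad.
Only numpy, scipy, OpenCV 4.12 (cv2) and the standard library are available. Lean on these libraries where they do the work, as an engineer would, in place of code of your own. Each camera call takes 0.05 s, during which the arm holds its last target. There are 200 camera calls.

## Working session

There is one attempt and no reset: what is moved stays moved. The work goes in short steps, Python scripts to look and compute and a tool call to move; the robot and the scene stay as the last step left them, time stands still between calls to the robot, and variables do not carry over. Pictures are saved under pics/ and viewed, at most 10 in all, crops included, and the job is handed in when it is done.

Besides the shell and the picture viewer there is one more tool, called by a JSON object that holds its "op" and its "data", one argument or row to a line. step_arm: Moves the arm, as the interface text tells. Its arguments: {"type":"object","properties":{"targets":{"type":"array","items":{"type":"array"}}},"required":["targets"]}

```bash
mkdir -p pics
cat > h.py <<'E'
import numpy as np, cv2
from workcell import *
from scipy.spatial.transform import Rotation as R
def cloud(cam,depth):
    c=calibration(cam);K=np.array(c["intrinsics"]);T=np.array(c["cam_to_world"])
    v,u=np.mgrid[:384,:512]
    p=np.stack([(u-K[0,2])/K[0,0]*depth,(v-K[1,2])/K[1,1]*depth,depth],-1)
    w=p@T[:3,:3].T+T[:3,3]; w[depth==0]=np.nan
    return w
def proj(cam,P):
    c=calibration(cam);K=np.array(c["intrinsics"]);T=np.array(c["cam_to_world"])
    q=(np.atleast_2d(P)-T[:3,3])@T[:3,:3]; q=q@K.T
    return q[:,:2]/q[:,2:]
E
python3 - <<'E'
from h import *
ims=[]
for cam in("scene","top"):
    im,d=snapshot(cam);np.savez(f"{cam}0.npz",im=im,d=d);w=cloud(cam,d)
    vis=im.copy()
    for l in ["bushing_mid","sleeve_mid","bigbush_mid","bore_mouth","plug_face","post_top","clamp_pin","clamp","screw_wing"]:
        try: r=trace(cam,l)
        except Exception as e: print(l,e);continue
        for k in r[:3]:
            m=k["mask"];P=w[m];P=P[~np.isnan(P[:,0])]
            if len(P): print(cam,l,round(k["p"],2),np.round(k["uv"]),m.sum(),"med",np.median(P,0).round(3),"lo",np.percentile(P,3,axis=0).round(3),"hi",np.percentile(P,97,axis=0).round(3))
    cv2.imwrite(f"pics/{cam}0.png",vis)
    print(np.array(calibration(cam)["cam_to_world"]).round(3).tolist())
print(get_obs())
E
```

```text
scene bushing_mid 0.93 [172. 288.] 482 med [ 0.6   -0.37   0.052] lo [ 0.573 -0.392  0.011] hi [ 0.614 -0.345  0.084]
scene bushing_mid 0.67 [233. 242.] 393 med [ 0.564 -0.18   0.055] lo [ 0.537 -0.2    0.014] hi [ 0.58  -0.155  0.084]
scene bushing_mid 0.65 [199. 256.] 441 med [ 0.559 -0.274  0.051] lo [ 0.533 -0.295  0.009] hi [ 0.573 -0.248  0.084]
scene sleeve_mid 0.84 [192. 227.] 359 med [ 0.459 -0.248  0.047] lo [ 0.405 -0.264 -0.002] hi [ 0.469 -0.228  0.07 ]
scene sleeve_mid 0.45 [328. 158.] 754 med [0.533 0.139 0.189] lo [0.395 0.023 0.016] hi [0.556 0.21  0.232]
scene bigbush_mid 0.6 [143. 250.] 618 med [ 0.445 -0.392  0.047] lo [ 0.411 -0.422  0.001] hi [ 0.475 -0.361  0.051]
scene bore_mouth 0.71 [319. 196.] 5372 med [0.586 0.054 0.145] lo [ 0.494 -0.062  0.071] hi [0.681 0.201 0.209]
scene post_top 0.7 [319. 193.] 5586 med [0.586 0.052 0.145] lo [ 0.494 -0.064  0.068] hi [0.683 0.202 0.21 ]
scene clamp_pin 0.82 [327. 161.] 791 med [0.533 0.139 0.189] lo [ 0.348  0.024 -0.001] hi [0.556 0.361 0.232]
scene clamp 0.88 [329. 159.] 696 med [0.533 0.138 0.189] lo [0.39  0.024 
[... 1795 characters left out ...]
ock': 1.0, 'joint_positions': array([-1.37340266e+00,  1.30391235e-01,  1.48819520e+00,  4.30458948e-06,
        1.52298201e+00, -8.54141752e-02]), 'qvel': array([ 2.28111003e-03, -1.53831246e-04,  2.81531422e-03,  7.82622937e-05,
       -1.35307341e-03,  7.17155165e-05]), 'tau': array([-4.57455953e-04, -5.69338059e+01, -5.00870132e+01, -2.34881936e-04,
        1.51653392e-03,  5.84015396e-06]), 'tcp_pos': array([ 0.16744783, -0.57617092,  0.4047001 ]), 'tool_rot': array([ 3.14156816e+00, -2.21827838e-06,  2.82807641e-01]), 'ft_force': array([-0.49118996,  0.2667088 , -0.20280183]), 'moment': array([-0.00018885,  0.01167646,  0.04068804]), 'grip_force': 0.0, 'grip_width': 1.0044045649259354}
```

View pics/scene0.png

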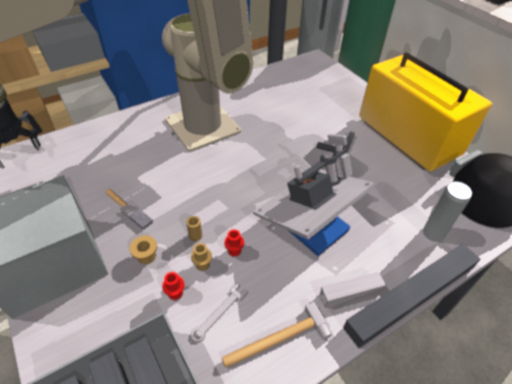

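View pics/top0.png

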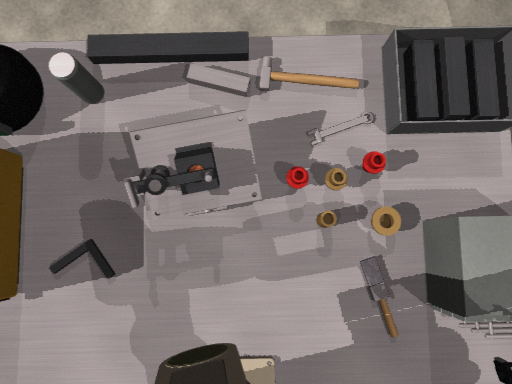

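The top view shows the bronze bushing at (334,178) between two red look-alikes, at (298,177) and (375,161). The sleeve is at (327,219) and the large bush at (386,221). The clamp arm lies across the block from the pin at (208,178) to the wing at (132,192). Next I fit the plate frame.

```bash
cat > fit.py <<'E'
from h import *
W={c:cloud(c,np.load(c+"0.npz")["d"]) for c in("scene","top")}
for c in W:
    w=W[c].reshape(-1,3); s=w[(np.abs(w[:,0]-.58)<.12)&(np.abs(w[:,1]-.065)<.14)&(w[:,2]>.04)&(w[:,2]<.24)]
    # ransac plate plane
    rng=np.random.default_rng(0);best=0
    for _ in range(1500):
        a,b,d=s[rng.choice(len(s),3,False)];n=np.cross(b-a,d-a);L=np.linalg.norm(n)
        if L<1e-4: continue
        n/=L;n*=np.sign(n[2])
        if n[2]<.85 or n[2]>.95: continue
        k=np.abs((s-a)@n)<.003
        if k.sum()>best: best=k.sum();K=k
    o=s[K].mean(0);n=np.linalg.svd(s[K]-o)[2][2];n*=np.sign(n[2])
    print(c,best,"n",n.round(4),"tilt",np.degrees(np.arccos(n[2])).round(2),"o",o.round(4))
    y=np.cross(n,[-n[0]*0,0,1.]);y=np.cross([0,0,1.],n);y/=np.linalg.norm(y)
    if y[1]<0:y=-y
    x=np.cross(y,n); print("x",x.round(3),"y",y.round(3),"yaw",np.degrees(np.arctan2(-n[1],-n[0])).round(2))
    F=np.c_[x,y,n];q=(s-o)@F
    print(np.histogram(q[:,2],np.arange(-.01,.15,.004)))
    for lo,hi,nm in((.054,.066,"block"),(.066,.083,"bar"),(.087,.098,"posttop"),(.1,.107,"wingup?"),(.107,.118,"pintop"),(.118,.14,"wingtop")):
        m=(q[:,2]>lo)&(q[:,2]<hi);p=q[m]
        if len(p)>3: print(nm,len(p),"lo",p.min(0).round(4),"hi",p.max(0).round(4),"med",np.median(p,0).round(4),cv2.minAreaRect((p[:,:2]*1000).astype(np.float32)))
    np.savez("fit_"+c,F=F,o=o,q=q)
for c,uv in(("scene",(199,256)),("scene",(192,227)),("scene",(143,250)),("top",(334,178)),("top",(327,219)),("top",(386,221))):
    w=W[c];p=w[uv[1]-18:uv[1]+19,uv[0]-18:uv[0]+19].reshape(-1,3);z=np.nanmax(p[p[:,2]<.095][:,2]);t=p[(p[:,2]>z-.006)&(p[:,2]<.095)]
    print(c,uv,z.round(4),len(t),"mid",((t.min(0)+t.max(0))/2).round(4),"span",np.ptp(t,axis=0).round(3))
E
python3 fit.py
```

```text
scene 2673 n [-0.4194 -0.0733  0.9049] tilt 25.2 o [0.6072 0.0382 0.1246]
x [0.891 0.156 0.426] y [-0.172  0.985 -0.   ] yaw 9.91
(array([ 151,  218, 2491,  197,  112,   86,   80,   77,   77,   80,   84,
         82,   97,   75,  125,   91,   99,  274,   19,   29,   70,   68,
        193,   86,   34,   53,   16,   13,   32,   29,   38,   28,   22,
         28,   34,    1,    0,    0,    0]), array([-0.01 , -0.006, -0.002,  0.002,  0.006,  0.01 ,  0.014,  0.018,
        0.022,  0.026,  0.03 ,  0.034,  0.038,  0.042,  0.046,  0.05 ,
        0.054,  0.058,  0.062,  0.066,  0.07 ,  0.074,  0.078,  0.082,
        0.086,  0.09 ,  0.094,  0.098,  0.102,  0.106,  0.11 ,  0.114,
        0.118,  0.122,  0.126,  0.13 ,  0.134,  0.138,  0.142,  0.146]))
block 392 lo [-0.0732 -0.0106  0.054 ] hi [0.014  0.1745 0.066 ] med [-0.0097  0.0292  0.0594] ((-28.50408172607422, 81.95509338378906), (185.6591796875, 86.81175231933594), 89.06997680664062)
bar 380 lo [-0.0466 -0.0096  0.0664] hi [-0.0032  0.1778  0.0829] med [-0.0206  0.0761  0.079 ] ((-27.17632293701172, 84.51118469238281), (186.881484985351
[... 2562 characters left out ...]
72342491149902)
wingtop 172 lo [-0.0369  0.1384  0.1182] hi [0.0212 0.1526 0.1322] med [-0.0083  0.1439  0.1276] ((-7.892127990722656, 145.6734619140625), (58.35117721557617, 12.940805435180664), 3.710617780685425)
scene (199, 256) 0.086 73 mid [ 0.5485 -0.2714  0.0831] span [0.036 0.035 0.006]
scene (192, 227) 0.0846 23 mid [ 0.538  -0.2662  0.0818] span [0.015 0.022 0.006]
scene (143, 250) 0.0543 182 mid [ 0.443  -0.3905  0.0513] span [0.072 0.068 0.006]
top (334, 178) 0.0888 74 mid [ 0.5491 -0.2742  0.0858] span [0.032 0.034 0.006]
top (327, 219) 0.074 83 mid [ 0.4489 -0.2465  0.071 ] span [0.037 0.039 0.006]
top (386, 221) 0.0568 136 mid [ 0.443  -0.3921  0.0538] span [0.069 0.069 0.006]
```

```bash
cat >> h.py <<'E'
ya,ti=np.radians(9.75),np.radians(25)
X=np.array([np.cos(ti)*np.cos(ya),np.cos(ti)*np.sin(ya),np.sin(ti)]);Y=np.array([-np.sin(ya),np.cos(ya),0]);B=np.c_[X,Y,np.cross(X,Y)]
b0=np.array([.551,.060,.1663])
def tgt(p,deg):
    "TCP pose with grasp point at bore-frame p (mm), tool z down the bore axis, tool x at deg from bore x"
    Rt=B@R.from_euler('z',deg,degrees=True).as_matrix()@np.diag([1,-1,-1])
    return b0+B@(np.array(p)/1000)-.155*Rt[:,2],Rt
def delta(p,Rt,n,start=None):
    o=get_obs();p0=o["tcp_pos"];R0=R.from_euler('xyz',o["tool_rot"]).as_matrix()
    if start is not None:p0,R0=start
    rv=np.degrees(R.from_matrix(Rt@R0.T).as_rotvec())
    print(f"x{n}: cm",((np.array(p)-p0)*100/n).round(3),"deg",(rv/n).round(3),"| total",((np.array(p)-p0)*100).round(2),rv.round(1))
def st():
    o=get_obs();R0=R.from_euler('xyz',o["tool_rot"]).as_matrix()
    g=o["tcp_pos"]+.155*R0[:,2]
    print("t",round(o["clock"],2),"grasp world",g.round(4),"bore mm",((g-b0)@B*1000).round(1),"tool z in bore",(B.T@R0[:,2]).round(3),"x ang",np.degrees(np.arctan2(*(B.T@R0[:,0])[[1,0]])).round(2))
    print("F",(B.T@o["ft_force"]).round(1),"M",(B.T@o["moment"]).round(2),"grip",round(o["grip_width"],3),round(o["grip_force"],1),"q",o["joint_positions"].round(2))
E
python3 - <<'E'
from h import *
st()
o=get_obs();R0=R.from_euler('xyz',o["tool_rot"]).as_matrix()
w=np.array([.34,-.22,.42]);delta(w,R0,8)
p,T=tgt([0,136,155],3.7);delta(p,T,8,(w,R0))
p2,T=tgt([0,136,58],3.7);delta(p2,T,8,(p,T))
print(B.round(4))
E
```

```text
t 1.0 grasp world [ 0.1674 -0.5762  0.2497] bore mm [-405.  -562.   280.9] tool z in bore [-0.423 -0.    -0.906] x ang 7.11
F [-0.5  0.3  0. ] M [0.02 0.01 0.04] grip 1.004 0.0 q [-1.37  0.13  1.49  0.    1.52 -0.09]
x8: cm [2.157 4.452 0.191] deg [0. 0. 0.] | total [17.26 35.62  1.53] [0. 0. 0.]
x8: cm [0.736 4.898 0.341] deg [ 0.603 -3.066 -0.339] | total [ 5.88 39.18  2.73] [  4.8 -24.5  -2.7]
x8: cm [ 0.505  0.087 -1.099] deg [0. 0. 0.] | total [ 4.04  0.69 -8.79] [0. 0. 0.]
[[ 0.8932 -0.1693 -0.4165]
 [ 0.1535  0.9856 -0.0716]
 [ 0.4226  0.      0.9063]]
```

{"op": "step_arm", "data": {
  "targets": [
    [[2.16, 4.45, 0.19], [0, 0, 0], 0],
    [[2.16, 4.45, 0.19], [0, 0, 0], 0],
    [[2.16, 4.45, 0.19], [0, 0, 0], 0],
    [[2.16, 4.45, 0.19], [0, 0, 0], 0],
    [[2.16, 4.45, 0.19], [0, 0, 0], 0],
    [[2.16, 4.45, 0.19], [0, 0, 0], 0],
    [[2.16, 4.45, 0.19], [0, 0, 0], 0],
    [[2.16, 4.45, 0.19], [0, 0, 0], 0]
  ]
}}

```text
clock: 1.8
tcp_pos: [0.3405, -0.2183, 0.4203]
tool_rot: [3.141, -0.001, 0.282]
ft_force: [0.5, -1.2, -0.1]
grip_width: 1.004
grip_force: 0.0
```

{"op": "step_arm", "data": {
  "targets": [
    [[0.74, 4.9, 0.34], [0.6, -3.07, -0.34], 0],
    [[0.74, 4.9, 0.34], [0.6, -3.07, -0.34], 0],
    [[0.74, 4.9, 0.34], [0.6, -3.07, -0.34], 0],
    [[0.74, 4.9, 0.34], [0.6, -3.07, -0.34], 0],
    [[0.74, 4.9, 0.34], [0.6, -3.07, -0.34], 0],
    [[0.74, 4.9, 0.34], [0.6, -3.07, -0.34], 0],
    [[0.74, 4.9, 0.34], [0.6, -3.07, -0.34], 0],
    [[0.74, 4.9, 0.34], [0.6, -3.07, -0.34], 0]
  ]
}}

```text
clock: 2.6
tcp_pos: [0.399, 0.174, 0.4479]
tool_rot: [3.112, -0.44, 0.241]
ft_force: [1.1, -1.4, 0.5]
grip_width: 0.998
grip_force: 0.0
```

Run:
```python
from h import *
st()
p2,T=tgt([0,136,58],3.7);delta(p2,T,6)
```

```text
t 2.6 grasp world [0.4642 0.1853 0.3078] bore mm [  1.5 138.2 155.4] tool z in bore [ 0.005  0.001 -1.   ] x ang 3.68
F [ 1.  -1.6  0.1] M [-0.04  0.18 -0.06] grip 0.998 0.0 q [ 0.32 -0.59  2.05 -0.07  1.24  1.67]
x6: cm [ 0.671  0.08  -1.477] deg [-0.014  0.044  0.   ] | total [ 4.02  0.48 -8.86] [-0.1  0.3  0. ]
```

{"op": "step_arm", "data": {
  "targets": [
    [[0.665, 0.115, -1.463], [0, 0, 0], 0],
    [[0.665, 0.115, -1.463], [0, 0, 0], 0],
    [[0.665, 0.115, -1.463], [0, 0, 0], 0],
    [[0.665, 0.115, -1.463], [0, 0, 0], 0],
    [[0.665, 0.115, -1.463], [0, 0, 0], 0],
    [[0.665, 0.115, -1.463], [0, 0, 0], 0],
    [[0, 0, 0], [0, 0, 0], 0],
    [[0, 0, 0], [0, 0, 0], 0]
  ]
}}

```text
clock: 3.4
tcp_pos: [0.4392, 0.1787, 0.3594]
tool_rot: [3.111, -0.435, 0.241]
ft_force: [0.0, -0.1, 0.3]
grip_width: 0.998
grip_force: 0.0
```

Run:
```python
from h import *
st()
im,d=snapshot("top");w=cloud("top",d)
im2,d2=snapshot("scene")
a=cv2.resize(im[130:240,80:260],None,fx=4,fy=4)[:400];b=cv2.resize(im2[80:220,250:400],None,fx=4,fy=4)[:400]
cv2.imwrite("pics/g1.png",np.hstack([a[:400,:400],b[:400,:400]]))
```

```text
t 3.4 grasp world [0.5037 0.1897 0.2189] bore mm [-1.000e-01  1.358e+02  5.810e+01] tool z in bore [-0.    -0.001 -1.   ] x ang 3.7
F [ 0.1 -0.1  0.2] M [0.03 0.17 0.01] grip 0.998 0.0 q [ 0.3  -0.42  2.1  -0.06  1.03  1.66]
```

View pics/g1.png

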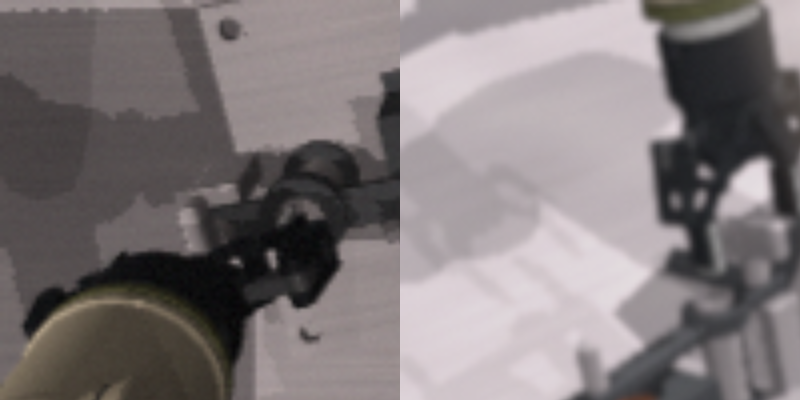

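The picture shows the fingers straddling the wing, at (755,240) in the right panel, with no contact. I'll close on it.

{"op": "step_arm", "data": {
  "targets": [
    [[0, 0, 0], [0, 0, 0], 1],
    [[0, 0, 0], [0, 0, 0], 1],
    [[0, 0, 0], [0, 0, 0], 1],
    [[0, 0, 0], [0, 0, 0], 1],
    [[0, 0, 0], [0, 0, 0], 1],
    [[0, 0, 0], [0, 0, 0], 1],
    [[0, 0, 0], [0, 0, 0], 1],
    [[0, 0, 0], [0, 0, 0], 1]
  ]
}}

```text
clock: 4.3
tcp_pos: [0.4391, 0.1793, 0.3597]
tool_rot: [3.113, -0.436, 0.241]
ft_force: [-4.3, 3.5, 3.3]
grip_width: 0.164
grip_force: 58.5
```

Run:
```python
from h import *
st()
print((B[:,2]*5.5).round(3))
```

```text
t 4.3 grasp world [0.5037 0.1906 0.2193] bore mm [  0.2 136.7  58.4] tool z in bore [ 0.     0.001 -1.   ] x ang 3.69
F [-1.9  4.2  4.5] M [ 0.69  0.58 -0.01] grip 0.164 58.5 q [ 0.3  -0.42  2.1  -0.06  1.03  1.66]
[-2.291 -0.394  4.985]
```

{"op": "step_arm", "data": {
  "targets": [
    [[0, 0, 0], [-2.29, -0.39, 4.99], 1],
    [[0, 0, 0], [-2.29, -0.39, 4.99], 1],
    [[0, 0, 0], [-2.29, -0.39, 4.99], 1],
    [[0, 0, 0], [-2.29, -0.39, 4.99], 1],
    [[0, 0, 0], [-2.29, -0.39, 4.99], 1],
    [[0, 0, 0], [-2.29, -0.39, 4.99], 1],
    [[0, 0, 0], [-2.29, -0.39, 4.99], 1],
    [[0, 0, 0], [-2.29, -0.39, 4.99], 1]
  ]
}}

```text
clock: 5.1
tcp_pos: [0.4386, 0.1801, 0.3595]
tool_rot: [2.812, -0.289, 1.056]
ft_force: [-9.2, 9.7, 4.5]
grip_width: 0.158
grip_force: 58.9
```

Run:
```python
from h import *
st()
```

```text
t 5.1 grasp world [0.5029 0.1917 0.2189] bore mm [ -0.5 138.   58.3] tool z in bore [-0.001  0.004 -1.   ] x ang 47.94
F [-4.8 11.1  7.3] M [ 1.82  1.07 -0.08] grip 0.158 58.9 q [ 0.3  -0.42  2.1  -0.06  1.03  0.89]
```

{"op": "step_arm", "data": {
  "targets": [
    [[-0.01, 0.06, 0], [-2.29, -0.39, 4.99], 1],
    [[-0.01, 0.06, 0], [-2.29, -0.39, 4.99], 1],
    [[0, 0, 0], [-2.29, -0.39, 4.99], 1],
    [[0, 0, 0], [-2.29, -0.39, 4.99], 1],
    [[0, 0, 0], [-2.29, -0.39, 4.99], 1],
    [[0, 0, 0], [-2.29, -0.39, 4.99], 1],
    [[0, 0, 0], [-2.29, -0.39, 4.99], 1],
    [[0, 0, 0], [-2.29, -0.39, 4.99], 1]
  ]
}}

```text
clock: 5.9
tcp_pos: [0.4379, 0.1808, 0.359]
tool_rot: [2.71, 0.012, 1.774]
ft_force: [-18.3, 2.9, 9.1]
grip_width: 0.158
grip_force: 60.0
```

Run:
```python
from h import *
st()
```

```text
t 5.9 grasp world [0.5017 0.1923 0.2183] bore mm [ -1.8 138.7  58.2] tool z in bore [-0.005  0.003 -1.   ] x ang 91.99
F [-12.1   5.9  15.7] M [ 1.2   2.3  -0.09] grip 0.158 60.0 q [ 0.31 -0.42  2.1  -0.06  1.03  0.12]
```

{"op": "step_arm", "data": {
  "targets": [
    [[-0.01, 0, 0], [-0.62, -0.11, 1.36], 1],
    [[0, 0, 0], [-0.62, -0.11, 1.36], 1],
    [[0, 0, 0], [-0.62, -0.11, 1.36], 1],
    [[0, 0, 0], [0, 0, 0], 1],
    [[0, 0, 0], [0, 0, 0], 1],
    [[0, 0, 0], [0, 0, 0], 1],
    [[0, 0, 0], [0, 0, 0], 1],
    [[0, 0, 0], [0, 0, 0], 1]
  ]
}}

```text
clock: 6.7
tcp_pos: [0.4377, 0.1808, 0.359]
tool_rot: [2.712, 0.043, 1.841]
ft_force: [-18.1, 3.0, 7.9]
grip_width: 0.156
grip_force: 59.9
```

Run:
```python
from h import *
st()
print((B[:,2]*1.4).round(3))
```

```text
t 6.7 grasp world [0.5015 0.1922 0.2182] bore mm [ -2.  138.7  58.2] tool z in bore [-0.005  0.003 -1.   ] x ang 96.24
F [-12.4   6.1  14.5] M [ 1.18  2.25 -0.28] grip 0.156 59.9 q [ 0.3  -0.42  2.1  -0.06  1.03  0.05]
[-0.583 -0.1    1.269]
```

{"op": "step_arm", "data": {
  "targets": [
    [[0, 0, 0], [0, 0, 0], 0],
    [[0, 0, 0], [0, 0, 0], 0],
    [[0, 0, 0], [0, 0, 0], 0],
    [[0, 0, 0], [0, 0, 0], 0],
    [[-0.83, -0.14, 1.81], [0, 0, 0], 0],
    [[-0.83, -0.14, 1.81], [0, 0, 0], 0],
    [[-0.83, -0.14, 1.81], [0, 0, 0], 0],
    [[-0.83, -0.14, 1.81], [0, 0, 0], 0]
  ]
}}

```text
clock: 7.5
tcp_pos: [0.4056, 0.1741, 0.4324]
tool_rot: [2.708, 0.046, 1.84]
ft_force: [0.6, -0.5, 1.3]
grip_width: 1.005
grip_force: 0.0
```

Run:
```python
from h import *
st()
p,T=tgt([0,-28,105],95);delta(p,T,6)
p2,T=tgt([0,-28,46],95);delta(p2,T,6,(p,T))
for c in("scene","top"):
    im,d=snapshot(c);w=cloud(c,d);q=(w-b0)@B*1000
    s=(q[...,2]>63)&(q[...,2]<74)&(abs(q[...,0])<60)&(abs(q[...,1]-136)<45)
    if s.sum()>8: print(c,s.sum(),cv2.minAreaRect(q[s][:,:2].astype(np.float32)))
    s=(q[...,2]>48)&(q[...,2]<58)&(abs(q[...,0])<20)&(abs(q[...,1]+28)<20)
    print("pin",s.sum(),np.median(q[s],0) if s.any() else 0)
    if c=="scene": cv2.imwrite("pics/s2.png",cv2.resize(im[80:220,250:420],None,fx=4,fy=4))
```

```text
t 7.5 grasp world [0.47   0.1853 0.2919] bore mm [  0.  137.2 138.6] tool z in bore [-0.  0. -1.] x ang 96.25
F [ 1.  -0.6  0.9] M [0.02 0.2  0.01] grip 1.005 0.0 q [ 0.32 -0.56  2.07 -0.07  1.21  0.05]
x6: cm [ 0.698 -2.672 -0.508] deg [ 0.084  0.01  -0.19 ] | total [  4.19 -16.03  -3.05] [ 0.5  0.1 -1.1]
x6: cm [ 0.41   0.07  -0.891] deg [0. 0. 0.] | total [ 2.46  0.42 -5.35] [0. 0. 0.]
scene 63 ((-0.2750239372253418, 136.80825805664062), (13.324426651000977, 56.23044967651367), 3.6608784198760986)
pin 23 [  1.87093167 -27.59950725  52.54623398]
top 154 ((-0.52630615234375, 133.47628784179688), (55.93263626098633, 13.162335395812988), 89.91744995117188)
pin 44 [  0.97079334 -28.21643944  53.36071766]
```

View pics/s2.png

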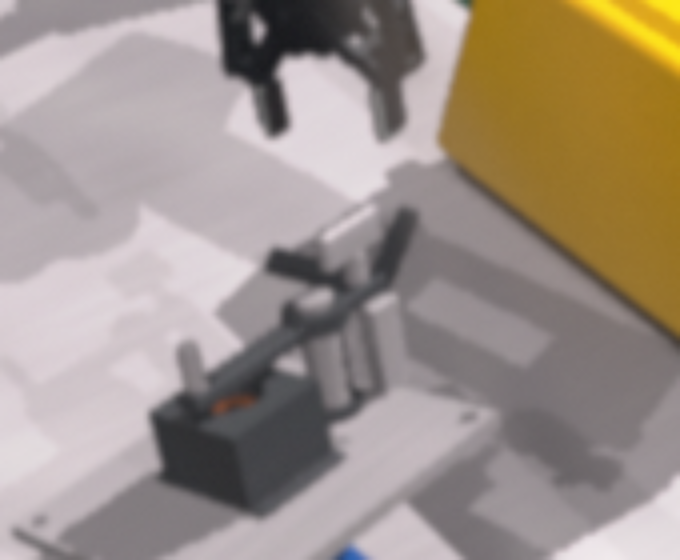

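The wing is now across the arm, at about 90–94°, so the screw is loose. The pin stands clear at (190,365) in the crop. Next I go to the pin.

{"op": "step_arm", "data": {
  "targets": [
    [[0.7, -2.67, -0.51], [0.08, 0.01, -0.19], 0],
    [[0.7, -2.67, -0.51], [0.08, 0.01, -0.19], 0],
    [[0.7, -2.67, -0.51], [0.08, 0.01, -0.19], 0],
    [[0.7, -2.67, -0.51], [0.08, 0.01, -0.19], 0],
    [[0.7, -2.67, -0.51], [0.08, 0.01, -0.19], 0],
    [[0.7, -2.67, -0.51], [0.08, 0.01, -0.19], 0],
    [[0, 0, 0], [0, 0, 0], 0],
    [[0, 0, 0], [0, 0, 0], 0]
  ]
}}

```text
clock: 8.4
tcp_pos: [0.4479, 0.0135, 0.3999]
tool_rot: [2.709, 0.036, 1.818]
ft_force: [1.3, 0.8, -0.3]
grip_width: 0.994
grip_force: 0.0
```

Run:
```python
from h import *
st()
p2,T=tgt([0.5,-28,46],95);delta(p2,T,6)
```

```text
t 8.4 grasp world [0.5122 0.0245 0.2593] bore mm [ -0.8 -28.4 103. ] tool z in bore [-0.002 -0.    -1.   ] x ang 94.88
F [ 1.1  0.6 -0.9] M [ 0.01  0.13 -0.01] grip 0.994 0.0 q [-0.14 -0.54  2.11  0.14  1.16 -0.42]
x6: cm [ 0.41   0.076 -0.854] deg [-0.001 -0.018  0.019] | total [ 2.46  0.46 -5.13] [-0.  -0.1  0.1]
```

{"op": "step_arm", "data": {
  "targets": [
    [[0.61, 0.11, -1.29], [0, 0, 0], 0],
    [[0.61, 0.11, -1.29], [0, 0, 0], 0],
    [[0.61, 0.11, -1.29], [0, 0, 0], 0],
    [[0.61, 0.11, -1.29], [0, 0, 0], 0],
    [[0, 0, 0], [0, 0, 0], 1],
    [[0, 0, 0], [0, 0, 0], 1],
    [[0, 0, 0], [0, 0, 0], 1],
    [[0, 0, 0], [0, 0, 0], 1]
  ]
}}

```text
clock: 9.2
tcp_pos: [0.4724, 0.0187, 0.3506]
tool_rot: [2.705, 0.038, 1.821]
ft_force: [-0.4, 0.1, -1.2]
grip_width: 0.331
grip_force: 0.0
```

{"op": "step_arm", "data": {
  "targets": [
    [[0, 0, 0], [0, 0, 0], 1],
    [[0, 0, 0], [0, 0, 0], 1],
    [[0, 0, 0], [0, 0, 0], 1],
    [[0, 0, 0], [0, 0, 0], 1],
    [[0, 0, 0], [0, 0, 0], 1],
    [[0, 0, 0], [0, 0, 0], 1],
    [[0, 0, 0], [0, 0, 0], 1],
    [[0, 0, 0], [0, 0, 0], 1]
  ]
}}

```text
clock: 10.0
tcp_pos: [0.4723, 0.0185, 0.3505]
tool_rot: [2.706, 0.038, 1.82]
ft_force: [-5.7, -0.3, 6.4]
grip_width: 0.166
grip_force: 58.5
```

Run:
```python
from h import *
st()
r=11.8;a=np.radians(np.linspace(0,94,17));P=np.c_[r*np.sin(a),9-r*np.cos(a),0*a]@B.T
print(np.diff(P,axis=0).round(2).tolist());print((B[:,2]*94/16).round(2))
```

```text
t 10.0 grasp world [0.537  0.0295 0.21  ] bore mm [  1.3 -27.7  47.6] tool z in bore [ 0.001 -0.    -1.   ] x ang 95.03
F [-2.5  0.7  8.2] M [0.08 0.56 0.07] grip 0.166 58.5 q [-0.12 -0.42  2.12  0.14  1.03 -0.42]
[[1.07, 0.25, 0.51], [1.04, 0.37, 0.51], [0.99, 0.48, 0.49], [0.94, 0.59, 0.48], [0.88, 0.7, 0.46], [0.8, 0.79, 0.43], [0.72, 0.88, 0.4], [0.63, 0.96, 0.37], [0.54, 1.03, 0.33], [0.44, 1.09, 0.29], [0.33, 1.14, 0.24], [0.22, 1.17, 0.2], [0.11, 1.2, 0.15], [-0.0, 1.21, 0.09], [-0.11, 1.2, 0.04], [-0.22, 1.19, -0.01]]
[-2.45 -0.42  5.32]
```

{"op": "step_arm", "data": {
  "targets": [
    [[1.07, 0.25, 0.51], [-2.45, -0.42, 5.32], 1],
    [[1.04, 0.37, 0.51], [-2.45, -0.42, 5.32], 1],
    [[0.99, 0.48, 0.49], [-2.45, -0.42, 5.32], 1],
    [[0.94, 0.59, 0.48], [-2.45, -0.42, 5.32], 1],
    [[0.88, 0.7, 0.46], [-2.45, -0.42, 5.32], 1],
    [[0.8, 0.79, 0.43], [-2.45, -0.42, 5.32], 1],
    [[0.72, 0.88, 0.4], [-2.45, -0.42, 5.32], 1],
    [[0.63, 0.96, 0.37], [-2.45, -0.42, 5.32], 1]
  ]
}}

```text
clock: 10.8
tcp_pos: [0.5422, 0.0702, 0.3868]
tool_rot: [2.863, 0.338, 2.605]
ft_force: [-23.4, 6.4, 13.2]
grip_width: 0.165
grip_force: 60.1
```

Run:
```python
from h import *
st()
```

```text
t 10.8 grasp world [0.6064 0.0816 0.2462] bore mm [86.5 11.9 47.8] tool z in bore [-0.002  0.002 -1.   ] x ang 142.24
F [-14.4  10.2  21.2] M [ 1.61  2.44 -0.1 ] grip 0.165 60.1 q [ 0.01 -0.22  1.89  0.08  1.04 -1.1 ]
```

{"op": "step_arm", "data": {
  "targets": [
    [[0.36, 1.1, 0.42], [-2.45, -0.42, 5.32], 1],
    [[0.44, 1.09, 0.29], [-2.45, -0.42, 5.32], 1],
    [[0.33, 1.14, 0.24], [-2.45, -0.42, 5.32], 1],
    [[0.22, 1.17, 0.2], [-2.45, -0.42, 5.32], 1],
    [[0.11, 1.2, 0.15], [-2.45, -0.42, 5.32], 1],
    [[0, 1.21, 0.09], [-2.45, -0.42, 5.32], 1],
    [[-0.11, 1.2, 0.04], [-2.45, -0.42, 5.32], 1],
    [[0, 0, 0], [0, 0, 0], 1]
  ]
}}

```text
clock: 11.6
tcp_pos: [0.5555, 0.1512, 0.3997]
tool_rot: [-3.115, 0.433, -2.907]
ft_force: [-8.5, 0.6, 3.0]
grip_width: 0.168
grip_force: 60.4
```

Run:
```python
from h import *
st()
```

```text
t 11.6 grasp world [0.6198 0.1623 0.259 ] bore mm [116.3  89.2  48.1] tool z in bore [-0.002  0.    -1.   ] x ang -176.65
F [-6.2  2.1  6.2] M [ 0.34  1.17 -0.09] grip 0.168 60.4 q [ 0.18 -0.14  1.8  -0.    1.05 -1.62]
```

{"op": "step_arm", "data": {
  "targets": [
    [[-0.06, 0.35, 0], [0, 0, 0], 1],
    [[-0.06, 0.35, 0], [0, 0, 0], 1],
    [[0, 0, 0], [0, 0, 0], 1],
    [[0, 0, 0], [0, 0, 0], 1],
    [[0, 0, 0], [0, 0, 0], 1],
    [[0, 0, 0], [0, 0, 0], 1],
    [[0, 0, 0], [0, 0, 0], 1],
    [[0, 0, 0], [0, 0, 0], 1]
  ]
}}

```text
clock: 12.4
tcp_pos: [0.5546, 0.1564, 0.3997]
tool_rot: [-3.114, 0.433, -2.911]
ft_force: [-8.5, -3.5, 2.1]
grip_width: 0.165
grip_force: 60.4
```

Run:
```python
from h import *
st()
```

```text
t 12.4 grasp world [0.6189 0.1671 0.259 ] bore mm [116.3  94.1  48.1] tool z in bore [-0.002 -0.002 -1.   ] x ang -176.87
F [-7.2 -2.1  5.7] M [-0.37  1.16  0.43] grip 0.165 60.4 q [ 0.19 -0.14  1.8  -0.01  1.05 -1.6 ]
```

The arm sits against its stop at about 1.6 rad. I'll release, lift and look.

{"op": "step_arm", "data": {
  "targets": [
    [[0, 0, 0], [0, 0, 0], 0],
    [[0, 0, 0], [0, 0, 0], 0],
    [[0, 0, 0], [0, 0, 0], 0],
    [[0, 0, 0], [0, 0, 0], 0],
    [[-0.83, -0.14, 1.81], [0, 0, 0], 0],
    [[-0.83, -0.14, 1.81], [0, 0, 0], 0],
    [[-0.83, -0.14, 1.81], [0, 0, 0], 0],
    [[-0.83, -0.14, 1.81], [0, 0, 0], 0]
  ]
}}

```text
clock: 13.2
tcp_pos: [0.5217, 0.1512, 0.4735]
tool_rot: [-3.115, 0.436, -2.912]
ft_force: [-0.5, 1.3, -0.1]
grip_width: 1.002
grip_force: 0.0
```

```bash
cat > fb.py <<'E'
from h import *
from scipy.optimize import least_squares
def circ(p,r):
    f=lambda c:np.hypot(*(p-c).T)-r
    s=least_squares(f,np.median(p,0),loss='soft_l1',f_scale=.002);return s.x.round(4),np.std(s.fun).round(4)
E
python3 - <<'E'
from fb import *
st()
for c,(u,v) in(("scene",(200,256)),("top",(335,178))):
    im,d=snapshot(c);w=cloud(c,d);s=np.s_[v-22:v+23,u-22:u+23]
    hsv=cv2.cvtColor(im,cv2.COLOR_BGR2HSV)[s];p=w[s]
    m=(hsv[...,0]>8)&(hsv[...,0]<30)&(hsv[...,1]>90)&(np.abs(p[...,0]-.549)<.04)&(np.abs(p[...,1]+.273)<.04)
    for lo,hi,r in((.055,.08,.018),(.005,.034,.020),(.042,.047,.028)):
        q=p[m&(p[...,2]>lo)&(p[...,2]<hi)][:,:2]
        if len(q)>8: print(c,lo,len(q),*circ(q,r))
    q=p[m&(p[...,2]>.081)]; print("top face",len(q),((q.min(0)+q.max(0))/2).round(4),np.median(q,0).round(4))
    q=(w-b0)@B*1000
    k=(q[...,2]>40)&(q[...,2]<58)&(np.hypot(q[...,0]-118,q[...,1]-93)<25);print("pin",k.sum(),np.median(q[k],0) if k.any() else 0)
    if c=="scene": cv2.imwrite("pics/s3.png",cv2.resize(im[80:220,250:420],None,fx=4,fy=4))
T=R.from_euler('xyz',[180,0,100],degrees=True).as_matrix()
p=np.array([.549,-.273,.335]);delta(p,T,16)
E
```

```text
t 13.2 grasp world [0.5864 0.1621 0.333 ] bore mm [117.8  94.7 129. ] tool z in bore [ 0.001 -0.001 -1.   ] x ang -176.9
F [-0.3  1.3  0.1] M [-0.02  0.21  0.02] grip 1.002 0.0 q [ 0.19 -0.26  1.77 -0.01  1.19 -1.6 ]
scene 0.055 120 [ 0.549  -0.2716] 0.0018
scene 0.005 36 [ 0.5472 -0.2711] 0.0008
scene 0.042 37 [ 0.5458 -0.2696] 0.0041
top face 61 [ 0.5495 -0.2722  0.0831] [ 0.5506 -0.2721  0.0826]
pin 43 [120.65445066  91.18374624  49.81699615]
top 0.055 66 [ 0.5483 -0.269 ] 0.0028
top 0.042 26 [ 0.551  -0.2754] 0.0032
top face 88 [ 0.5481 -0.2733  0.0847] [ 0.548  -0.272   0.0838]
pin 22 [122.25136862  91.53835077  52.91999578]
x16: cm [ 0.168 -2.652 -0.884] deg [ 1.061  1.419 -5.699] | total [  2.69 -42.43 -14.15] [ 17.   22.7 -91.2]
```

View pics/s3.png

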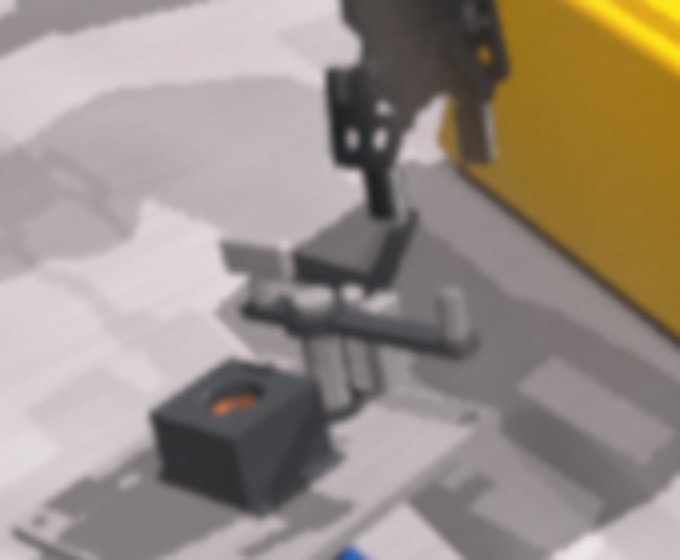

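The arm now points up the slope with its pin at (455,315) in the crop, and the bore is open at (235,400) with the plug visible. On to the bushing.

{"op": "step_arm", "data": {
  "targets": [
    [[0.17, -2.65, -0.88], [1.06, 1.42, -5.7], 0],
    [[0.17, -2.65, -0.88], [1.06, 1.42, -5.7], 0],
    [[0.17, -2.65, -0.88], [1.06, 1.42, -5.7], 0],
    [[0.17, -2.65, -0.88], [1.06, 1.42, -5.7], 0],
    [[0.17, -2.65, -0.88], [1.06, 1.42, -5.7], 0],
    [[0.17, -2.65, -0.88], [1.06, 1.42, -5.7], 0],
    [[0.17, -2.65, -0.88], [1.06, 1.42, -5.7], 0],
    [[0.17, -2.65, -0.88], [1.06, 1.42, -5.7], 0]
  ]
}}

```text
clock: 14.1
tcp_pos: [0.5357, -0.0619, 0.4006]
tool_rot: [3.057, 0.217, 2.532]
ft_force: [-0.1, -0.0, 0.4]
grip_width: 0.998
grip_force: 0.0
```

{"op": "step_arm", "data": {
  "targets": [
    [[0.17, -2.65, -0.88], [1.06, 1.42, -5.7], 0],
    [[0.17, -2.65, -0.88], [1.06, 1.42, -5.7], 0],
    [[0.17, -2.65, -0.88], [1.06, 1.42, -5.7], 0],
    [[0.17, -2.65, -0.88], [1.06, 1.42, -5.7], 0],
    [[0.17, -2.65, -0.88], [1.06, 1.42, -5.7], 0],
    [[0.17, -2.65, -0.88], [1.06, 1.42, -5.7], 0],
    [[0.17, -2.65, -0.88], [1.06, 1.42, -5.7], 0],
    [[0.17, -2.65, -0.88], [1.06, 1.42, -5.7], 0]
  ]
}}

```text
clock: 14.9
tcp_pos: [0.5492, -0.2738, 0.3299]
tool_rot: [-3.139, -0.008, 1.741]
ft_force: [-0.4, 0.9, -0.2]
grip_width: 0.999
grip_force: 0.0
```

Run:
```python
from h import *
st();o=get_obs();print(o["tcp_pos"].round(4),np.degrees(o["tool_rot"]).round(2))
T=R.from_euler('xyz',[180,0,100],degrees=True).as_matrix()
delta([.5488,-.2722,.225],T,8)
w=cloud("scene",snapshot("scene")[1]);q=(w-b0)@B*1000
k=(q[...,2]>-30)&(q[...,2]<130)&(q[...,1]>50)&(q[...,1]<220)&(np.abs(q[...,0])<80)
for z in range(-30,130,16):
    s=q[k&(q[...,2]>z)&(q[...,2]<z+16)]
    if len(s)>3: print(z,len(s),np.percentile(s,[1,99],axis=0).round(0).tolist())
```

```text
t 14.9 grasp world [ 0.5486 -0.2727  0.1749] bore mm [ -49.5 -327.5   32.6] tool z in bore [-0.425  0.008 -0.905] x ang 89.8
F [-0.3  1.  -0.1] M [-0.01 -0.04 -0.02] grip 0.999 0.0 q [-0.55  0.21  1.53  0.    1.4  -0.72]
[ 0.5492 -0.2738  0.3299] [-179.88   -0.45   99.74]
x8: cm [-0.005  0.02  -1.311] deg [-0.052 -0.025  0.032] | total [ -0.04   0.16 -10.49] [-0.4 -0.2  0.3]
-30 76 [[-14.0, 77.0, -30.0], [23.0, 136.0, -14.0]]
-14 65 [[-12.0, 77.0, -14.0], [22.0, 150.0, 2.0]]
2 149 [[-58.0, 68.0, 2.0], [78.0, 149.0, 18.0]]
18 289 [[-58.0, 67.0, 18.0], [79.0, 111.0, 33.0]]
34 54 [[-73.0, 81.0, 34.0], [-2.0, 93.0, 50.0]]
50 88 [[-73.0, 82.0, 50.0], [-18.0, 97.0, 66.0]]
66 38 [[-73.0, 83.0, 66.0], [-18.0, 95.0, 70.0]]
```

{"op": "step_arm", "data": {
  "targets": [
    [[0, 0.02, -1.5], [-0.06, -0.03, 0.04], 0],
    [[0, 0.02, -1.5], [-0.06, -0.03, 0.04], 0],
    [[-0.01, 0.02, -1.5], [-0.06, -0.03, 0.04], 0],
    [[-0.01, 0.02, -1.5], [-0.06, -0.03, 0.04], 0],
    [[-0.01, 0.02, -1.5], [-0.06, -0.03, 0.04], 0],
    [[-0.01, 0.02, -1.5], [-0.06, -0.03, 0.04], 0],
    [[0, 0.02, -1.4], [-0.06, -0.03, 0.04], 0],
    [[0, 0, 0], [0, 0, 0], 0]
  ]
}}

```text
clock: 15.75
tcp_pos: [0.5478, -0.2706, 0.2248]
tool_rot: [-3.14, -0.001, 1.75]
ft_force: [-0.2, 0.4, 0.1]
grip_width: 1.001
grip_force: 0.0
```

Run:
```python
from h import *
st();o=get_obs();print(o["tcp_pos"].round(4),np.degrees(o["tool_rot"]).round(2))
T=R.from_euler('xyz',[180,0,100],degrees=True).as_matrix()
delta([.5488,-.2722,.225],T,1)
```

```text
t 15.75 grasp world [ 0.5476 -0.2705  0.0698] bore mm [ -94.5 -325.2  -62.4] tool z in bore [-0.424  0.001 -0.906] x ang 90.45
F [-0.1  0.4  0.1] M [ 0.03 -0.03  0.01] grip 1.001 0.0 q [-0.54  0.31  1.62 -0.    1.21 -0.72]
[ 0.5478 -0.2706  0.2248] [-1.7993e+02 -6.0000e-02  1.0028e+02]
x1: cm [ 0.096 -0.157  0.016] deg [-0.043 -0.084 -0.276] | total [ 0.1  -0.16  0.02] [-0.  -0.1 -0.3]
```

{"op": "step_arm", "data": {
  "targets": [
    [[0.1, -0.16, 0], [0, 0, 0], 0],
    [[0, 0, 0], [0, 0, 0], 0],
    [[0, 0, 0], [0, 0, 0], 1],
    [[0, 0, 0], [0, 0, 0], 1],
    [[0, 0, 0], [0, 0, 0], 1],
    [[0, 0, 0], [0, 0, 0], 1],
    [[0, 0, 0], [0, 0, 0], 1],
    [[0, 0, 0], [0, 0, 0], 1]
  ]
}}

```text
clock: 16.55
tcp_pos: [0.5498, -0.2732, 0.2285]
tool_rot: [3.14, 0.002, 1.75]
ft_force: [-3.1, -0.3, 5.8]
grip_width: 0.412
grip_force: 59.1
```

{"op": "step_arm", "data": {
  "targets": [
    [[0, 0, 0], [0, 0, 0], 1],
    [[0, 0, 0], [0, 0, 0], 1],
    [[0, 0, 2], [0, 0, 0], 1],
    [[0, 0, 3], [0, 0, 0], 1],
    [[0, 0, 4], [0, 0, 0], 1],
    [[0, 0, 4], [0, 0, 0], 1],
    [[0, 0, 4], [0, 0, 0], 1],
    [[0, 0, 3], [0, 0, 0], 1]
  ]
}}

```text
clock: 17.35
tcp_pos: [0.5499, -0.2728, 0.4301]
tool_rot: [3.138, 0.003, 1.75]
ft_force: [-0.4, -0.4, -3.8]
grip_width: 0.407
grip_force: 60.3
```

Run:
```python
from h import *
st();o=get_obs();print(o["tcp_pos"].round(4),np.degrees(o["tool_rot"]).round(2))
p,T=tgt([0,0,28+42+60],90);delta(p,T,10)
for a in (80,90,100,110): delta(*tgt([0,0,130],a),10)
im,d=snapshot("scene");cv2.imwrite("pics/s4.png",cv2.resize(im[100:320,110:350],None,fx=2.5,fy=2.5))
```

```text
t 17.35 grasp world [ 0.5504 -0.2731  0.2751] bore mm [  -5.7 -328.2  122.6] tool z in bore [-0.42  -0.002 -0.908] x ang 90.53
F [-2.1 -0.3 -3.2] M [-0.02 -0.04  0.05] grip 0.407 60.3 q [-0.54  0.16  1.41  0.    1.57 -0.72]
[ 0.5499 -0.2728  0.4301] [1.7982e+02 1.4000e-01 1.0027e+02]
x10: cm [-1.176  3.124 -0.055] deg [ 0.445 -2.441 -0.048] | total [-11.76  31.24  -0.55] [  4.5 -24.4  -0.5]
x10: cm [-1.176  3.124 -0.055] deg [ 0.661 -2.398 -1.031] | total [-11.76  31.24  -0.55] [  6.6 -24.  -10.3]
x10: cm [-1.176  3.124 -0.055] deg [ 0.445 -2.441 -0.048] | total [-11.76  31.24  -0.55] [  4.5 -24.4  -0.5]
x10: cm [-1.176  3.124 -0.055] deg [ 0.227 -2.472  0.936] | total [-11.76  31.24  -0.55] [  2.3 -24.7   9.4]
x10: cm [-1.176  3.124 -0.055] deg [ 0.007 -2.49   1.919] | total [-11.76  31.24  -0.55] [  0.1 -24.9  19.2]
```

View pics/s4.png

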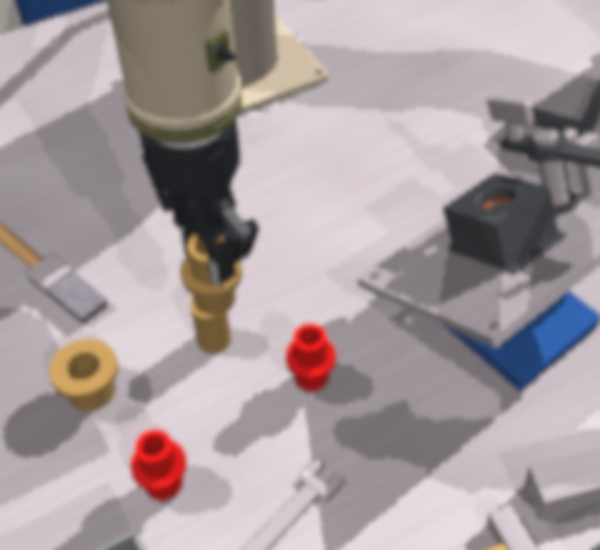

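The bushing is held at (210,290), and the neighbours are standing. I'll measure how it sits in the hand.

```bash
cat > hand.py <<'E'
from h import *
from scipy.optimize import least_squares
def meas(save=None):
    o=get_obs();R0=R.from_euler('xyz',o["tool_rot"]).as_matrix();g=o["tcp_pos"]+.155*R0[:,2]
    Q=[]
    for c in("scene","top"):
        im,d=snapshot(c);w=cloud(c,d);hs=cv2.cvtColor(im,cv2.COLOR_BGR2HSV)
        q=(w-g)@R0*1000   # tool frame, mm, z down fingers
        m=(hs[...,0]>8)&(hs[...,0]<28)&(hs[...,1]>100)&(np.hypot(q[...,0],q[...,1])<40)&(q[...,2]>-20)&(q[...,2]<85)
        s=q[m];print(c,len(s),np.percentile(s[:,2],[1,99]).round(1) if len(s) else '')
        if len(s)>20:
            h=np.histogram(np.hypot(s[:,0],s[:,1])[:],bins=[0,15,19,23,26,30,40])[0];print(h);Q.append(s)
    Q=np.vstack(Q)
    # v: x,y offset, tilt x,y, z of shoulder underside (zs); barrel zs..zs+42 r20, shoulder zs-8..zs r28, neck r18 above
    def dist(v):
        p=Q-[v[0],v[1],0];p=p-np.c_[v[2]*(Q[:,2]-30),v[3]*(Q[:,2]-30),0*Q[:,2]]
        r=np.hypot(p[:,0],p[:,1]);z=p[:,2]-v[4]   # profile distance as union of cylinders
        def cyl(r0,a,b):
            dr=r-r0;dz=np.maximum(a-z,z-b);return np.where((dr<0)&(dz<0),np.maximum(dr,dz),np.hypot(np.maximum(dr,0),np.maximum(dz,0)))
        return np.minimum.reduce([cyl(20,0,42),cyl(28,-8,0),cyl(18,-42,-8)])
    s=least_squares(dist,[0,0,0,0,28],loss='soft_l1',f_scale=1.5,diff_step=1e-3,x_scale=[1,1,.02,.02,1])
    print("offset x,y mm",s.x[:2].round(2),"tilt deg",np.degrees(s.x[2:4]).round(2),"point below grasp",s.x[4].round(2),"rms",np.sqrt(np.mean(s.fun**2)).round(2))
if __name__=="__main__": st();meas()
E
python3 hand.py
```

```text
t 17.4 grasp world [ 0.552  -0.2741  0.2809] bore mm [  -1.9 -329.4  127.4] tool z in bore [-0.415 -0.007 -0.91 ] x ang 90.65
F [ 1.6 -1.   1.5] M [-0.1  -0.11  0.05] grip 0.412 60.7 q [-0.54  0.15  1.41  0.    1.57 -0.72]
scene 384 [-11.3  68.2]
[ 76 167  49  46  35  11]
top 37 [-16.   31.4]
[ 5 11  4  9  8  0]
offset x,y mm [3.77 1.79] tilt deg [-1.02 -5.8 ] point below grasp 25.83 rms 2.76
```

{"op": "step_arm", "data": {
  "targets": [
    [[-1.18, 3.12, -0.06], [0.44, -2.44, -0.05], 1],
    [[-1.18, 3.12, -0.06], [0.44, -2.44, -0.05], 1],
    [[-1.18, 3.12, -0.06], [0.44, -2.44, -0.05], 1],
    [[-1.18, 3.12, -0.06], [0.44, -2.44, -0.05], 1],
    [[-1.18, 3.12, -0.06], [0.44, -2.44, -0.05], 1],
    [[-1.18, 3.12, -0.06], [0.44, -2.44, -0.05], 1],
    [[-1.18, 3.12, -0.06], [0.44, -2.44, -0.05], 1],
    [[-1.18, 3.12, -0.06], [0.44, -2.44, -0.05], 1]
  ]
}}

```text
clock: 18.3
tcp_pos: [0.4542, -0.0222, 0.4193]
tool_rot: [2.797, -0.002, 1.742]
ft_force: [0.1, 0.6, -3.7]
grip_width: 0.408
grip_force: 60.4
```

{"op": "step_arm", "data": {
  "targets": [
    [[-1.18, 3.12, -0.06], [0.44, -2.44, -0.05], 1],
    [[-1.18, 3.12, -0.06], [0.44, -2.44, -0.05], 1],
    [[0, 0, 0], [0, 0, 0], 1],
    [[0, 0, 0], [0, 0, 0], 1],
    [[0, 0, 0], [0, 0, 0], 1],
    [[0, 0, 0], [0, 0, 0], 1],
    [[0, 0, 0], [0, 0, 0], 1],
    [[0, 0, 0], [0, 0, 0], 1]
  ]
}}

```text
clock: 19.1
tcp_pos: [0.4321, 0.0384, 0.4217]
tool_rot: [2.708, -0.0, 1.739]
ft_force: [-0.6, 0.1, -4.1]
grip_width: 0.407
grip_force: 60.4
```

```bash
python3 hand.py
python3 - <<'E'
from h import *
delta(*tgt([0,0,130],90),1)
im,d=snapshot("scene");a=im[100:240,225:375];cv2.imwrite("pics/s5.png",cv2.resize(a,None,fx=4,fy=4))
E
```

```text
t 19.1 grasp world [0.4963 0.0494 0.2811] bore mm [ -1.9  -1.2 127.6] tool z in bore [-0.002 -0.001 -1.   ] x ang 89.92
F [-2.2  0.2 -3.5] M [ 0.03  0.51 -0.02] grip 0.407 60.4 q [-0.07 -0.59  2.1   0.11  1.21 -0.26]
scene 354 [-10.3  67.1]
[ 76 164  54  35  25   0]
top 164 [-10.8  47.6]
[ 3 51 42 37 31  0]
offset x,y mm [3.2  0.84] tilt deg [ 0.55 -4.76] point below grasp 26.3 rms 2.11
x1: cm [0.029 0.094 0.272] deg [ 0.021 -0.105  0.065] | total [0.03 0.09 0.27] [ 0.  -0.1  0.1]
```

View pics/s5.png

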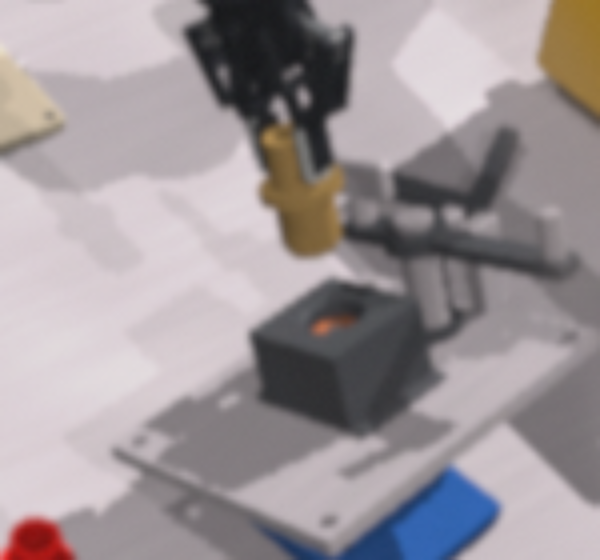

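The bushing is held over the open bore, with its neck at (280,150) and its foot at (312,240). The fitted tilt looks doubtful, so I'll refit with edge pixels removed.

```bash
cat > hand2.py <<'E'
from h import *
from scipy.optimize import least_squares
def meas():
    o=get_obs();R0=R.from_euler('xyz',o["tool_rot"]).as_matrix();g=o["tcp_pos"]+.155*R0[:,2]
    D={}
    for c in("scene","top"):
        im,d=snapshot(c);np.savez("hand_"+c,im=im,d=d);w=cloud(c,d);hs=cv2.cvtColor(im,cv2.COLOR_BGR2HSV)
        q=(w-g)@R0*1000
        m=(hs[...,0]>8)&(hs[...,0]<28)&(hs[...,1]>100)&(np.hypot(q[...,0],q[...,1])<40)&(q[...,2]>-20)&(q[...,2]<85)
        k=np.ones((3,3));rng=cv2.dilate(d,k)-cv2.erode(d,k)
        m&=(rng<.012);D[c]=q[m]
        cam=(np.array(calibration(c)["cam_to_world"])[:3,3]-g)@R0;print(c,m.sum(),"view dir in tool",(cam/np.linalg.norm(cam)).round(2))
    D["both"]=np.vstack(list(D.values()))
    for c,Q in D.items():
        def dist(v,mode):
            x,y,z0=v[:3];tx,ty=(v[3] if mode>0 else 0),(v[4] if mode>1 else 0)
            p=Q-np.c_[x+tx*Q[:,2],y+ty*Q[:,2],0*Q[:,2]]
            r=np.hypot(p[:,0],p[:,1]);z=p[:,2]-z0
            def cyl(r0,a,b):
                dr=r-r0;dz=np.maximum(a-z,z-b);return np.where((dr<0)&(dz<0),np.maximum(dr,dz),np.hypot(np.maximum(dr,0),np.maximum(dz,0)))
            return np.minimum.reduce([cyl(20,0,42),cyl(28,-8,0),cyl(18,-42,-8)])
        for mode in(0,1,2):
            best=min((least_squares(dist,[0,0,z0,0,0],loss='soft_l1',f_scale=1.,diff_step=1e-3,x_scale=[1,1,1,.03,.03],args=(mode,)) for z0 in(22,25,28,31)),key=lambda s:s.cost)
            print(c,mode,best.x[:3].round(2),np.degrees(best.x[3:]).round(2),"cost",best.cost.round(0))
if __name__=="__main__": meas()
E
python3 hand2.py
```

```text
scene 236 view dir in tool [-0.59  0.72 -0.37]
top 53 view dir in tool [-0.12  0.3  -0.95]
scene 0 [ 2.89 -1.31 33.78] [0. 0.] cost 150.0
scene 1 [ 2.16 -1.29 33.78] [1.63 0.  ] cost 141.0
scene 2 [ 2.88 -0.07 33.79] [ 0.68 -1.6 ] cost 138.0
top 0 [-3.37 -1.88 33.61] [0. 0.] cost 23.0
top 1 [-51.69   0.11  33.29] [116.2   0. ] cost 20.0
top 2 [ 47.6  -49.55  24.83] [-108.57  118.54] cost 19.0
both 0 [ 2.9  -1.28 32.87] [0. 0.] cost 187.0
both 1 [ 2.2  -1.25 32.87] [1.58 0.  ] cost 177.0
both 2 [ 2.95  0.13 33.08] [ 0.57 -1.79] cost 174.0
```

{"op": "step_arm", "data": {
  "targets": [
    [[0.365, 0.053, -0.703], [0, 0, 0], 1],
    [[0.365, 0.053, -0.703], [0, 0, 0], 1],
    [[0.365, 0.053, -0.703], [0, 0, 0], 1],
    [[0.365, 0.053, -0.703], [0, 0, 0], 1],
    [[0.365, 0.053, -0.703], [0, 0, 0], 1],
    [[0.365, 0.053, -0.703], [0, 0, 0], 1],
    [[0, 0, 0], [0, 0, 0], 1],
    [[0, 0, 0], [0, 0, 0], 1]
  ]
}}

```text
clock: 20.15
tcp_pos: [0.4538, 0.0422, 0.3794]
tool_rot: [2.708, -0.0, 1.741]
ft_force: [-0.4, 0.3, -4.3]
grip_width: 0.408
grip_force: 60.4
```

Run:
```python
from h import *
st()
o=get_obs();R0=R.from_euler('xyz',o["tool_rot"]).as_matrix()
# project bore rim, and expected foot rim, onto scene pic
im,d=snapshot("scene");im=cv2.resize(im,None,fx=5,fy=5,interpolation=cv2.INTER_CUBIC)
a=np.linspace(0,2*np.pi,40);
P=b0+(np.c_[20.75*np.cos(a),20.75*np.sin(a),0*a]/1000)@B.T
for q in proj("scene",P): cv2.circle(im,tuple(int(t*5+2) for t in q),1,(0,255,0),-1)
g=o["tcp_pos"]+.155*R0[:,2]
for z,r in((33,20),(25,28),(75,16)):
  P=g+(np.c_[r*np.cos(a),r*np.sin(a)+0,0*a+z]/1000)@R0.T
  for q in proj("scene",P): cv2.circle(im,tuple(int(t*5+2) for t in q),1,(255,0,255),-1)
c=proj("scene",b0[None])[0]*5;print(c)
x,y=int(c[0])-300,int(c[1])-350
cv2.imwrite("pics/s6.png",im[y:y+580,x:x+600])
```

```text
t 20.15 grasp world [0.518  0.0533 0.2388] bore mm [ 0.1 -1.  79.9] tool z in bore [-0.002 -0.    -1.   ] x ang 89.98
F [-2.1  0.4 -3.7] M [-0.01  0.46 -0.02] grip 0.408 60.4 q [-0.06 -0.5   2.12  0.11  1.1  -0.26]
[1536.88505379  895.74480854]
```

View pics/s6.png

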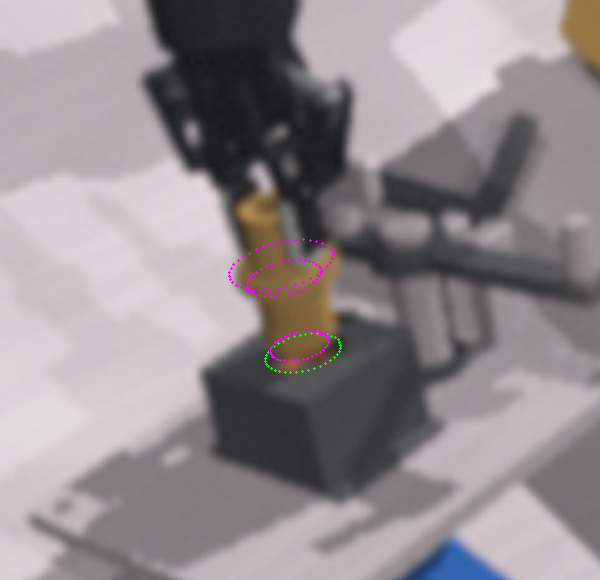

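The bore rim overlay sits on the bore at (303,352). The bushing hangs about 1 camera pixel, or 2 mm, to the +y side, so I correct for that and start the insertion.

{"op": "step_arm", "data": {
  "targets": [
    [[0.025, -0.15, 0], [0, 0, 0], 1],
    [[0, 0, 0], [0, 0, 0], 1],
    [[0.125, 0.021, -0.272], [0, 0, 0], 1],
    [[0.125, 0.021, -0.272], [0, 0, 0], 1],
    [[0.125, 0.021, -0.272], [0, 0, 0], 1],
    [[0.125, 0.021, -0.272], [0, 0, 0], 1],
    [[0, 0, 0], [0, 0, 0], 1],
    [[0, 0, 0], [0, 0, 0], 1]
  ]
}}

```text
clock: 21.0
tcp_pos: [0.4589, 0.0417, 0.3685]
tool_rot: [2.708, -0.0, 1.741]
ft_force: [-0.1, 1.8, -4.7]
grip_width: 0.409
grip_force: 60.3
```

Run:
```python
from h import *
st()
```

```text
t 21.0 grasp world [0.5232 0.0528 0.2279] bore mm [ 0.1 -2.4 67.9] tool z in bore [-0.002  0.    -1.   ] x ang 89.98
F [-1.8  1.8 -4.3] M [ 0.34  0.49 -0.03] grip 0.409 60.3 q [-0.06 -0.48  2.13  0.11  1.07 -0.26]
```

{"op": "step_arm", "data": {
  "targets": [
    [[0.125, 0.021, -0.272], [0, 0, 0], 1],
    [[0.125, 0.021, -0.272], [0, 0, 0], 1],
    [[0.125, 0.021, -0.272], [0, 0, 0], 1],
    [[0, 0, 0], [0, 0, 0], 1],
    [[0, 0, 0], [0, 0, 0], 1],
    [[0, 0, 0], [0, 0, 0], 1],
    [[0, 0, 0], [0, 0, 0], 1],
    [[0, 0, 0], [0, 0, 0], 1]
  ]
}}

```text
clock: 21.8
tcp_pos: [0.4627, 0.0424, 0.3611]
tool_rot: [2.707, -0.0, 1.741]
ft_force: [-7.0, 4.2, 1.5]
grip_width: 0.407
grip_force: 61.4
```

Run:
```python
from h import *
st()
```

```text
t 21.8 grasp world [0.527  0.0536 0.2205] bore mm [ 0.4 -2.3 59.6] tool z in bore [-0.002  0.    -1.   ] x ang 89.99
F [-5.   5.3  4. ] M [ 0.72  1.11 -0.03] grip 0.407 61.4 q [-0.06 -0.46  2.13  0.11  1.05 -0.26]
```

{"op": "step_arm", "data": {
  "targets": [
    [[0.063, 0.072, -0.24], [0, 0, 0], 1],
    [[0.104, 0.018, -0.227], [0, 0, 0], 1],
    [[0.104, 0.018, -0.227], [0, 0, 0], 1],
    [[0.104, 0.018, -0.227], [0, 0, 0], 1],
    [[0.104, 0.018, -0.227], [0, 0, 0], 1],
    [[0.104, 0.018, -0.227], [0, 0, 0], 1],
    [[0, 0, 0], [0, 0, 0], 1],
    [[0, 0, 0], [0, 0, 0], 1]
  ]
}}

```text
clock: 22.6
tcp_pos: [0.4684, 0.0441, 0.3477]
tool_rot: [2.707, -0.0, 1.741]
ft_force: [-12.1, 2.4, 5.2]
grip_width: 0.411
grip_force: 61.8
```

Run:
```python
from h import *
st()
```

```text
t 22.6 grasp world [0.5327 0.0552 0.2071] bore mm [ 0.2 -1.7 44.9] tool z in bore [-0.002  0.    -1.   ] x ang 90.0
F [-8.2  4.4  9.6] M [ 0.64  1.37 -0.01] grip 0.411 61.8 q [-0.05 -0.43  2.13  0.11  1.02 -0.26]
```

{"op": "step_arm", "data": {
  "targets": [
    [[0.055, 0.04, -0.248], [0, 0, 0], 1],
    [[0.104, 0.018, -0.227], [0, 0, 0], 1],
    [[0.104, 0.018, -0.227], [0, 0, 0], 1],
    [[0.104, 0.018, -0.227], [0, 0, 0], 1],
    [[0, 0, 0], [0, 0, 0], 1],
    [[0, 0, 0], [0, 0, 0], 1],
    [[0, 0, 0], [0, 0, 0], 1],
    [[0, 0, 0], [0, 0, 0], 1]
  ]
}}

```text
clock: 23.4
tcp_pos: [0.4722, 0.045, 0.3385]
tool_rot: [2.707, -0.0, 1.741]
ft_force: [-10.6, 2.7, 4.7]
grip_width: 0.409
grip_force: 61.3
```

Run:
```python
from h import *
st()
```

```text
t 23.4 grasp world [0.5366 0.0561 0.1979] bore mm [-0.1 -1.4 34.9] tool z in bore [-0.001  0.    -1.   ] x ang 90.0
F [-7.1  4.4  8.5] M [0.62 1.13 0.01] grip 0.409 61.3 q [-0.05 -0.41  2.13  0.11  1.   -0.26]
```

{"op": "step_arm", "data": {
  "targets": [
    [[0.042, 0.007, -0.091], [0, 0, 0], 1],
    [[0.042, 0.007, -0.091], [0, 0, 0], 1],
    [[0.042, 0.007, -0.091], [0, 0, 0], 1],
    [[0, 0, 0], [0, 0, 0], 1],
    [[0, 0, 0], [0, 0, 0], 1],
    [[0, 0, 0], [0, 0, 0], 1],
    [[0, 0, 0], [0, 0, 0], 1],
    [[0, 0, 0], [0, 0, 0], 1]
  ]
}}

```text
clock: 24.2
tcp_pos: [0.4729, 0.0451, 0.3371]
tool_rot: [2.708, 0.0, 1.742]
ft_force: [-33.5, 0.1, 23.3]
grip_width: 0.409
grip_force: 63.3
```

Run:
```python
from h import *
st()
```

```text
t 24.2 grasp world [0.5371 0.0562 0.1964] bore mm [-0.3 -1.4 33.4] tool z in bore [-0.003  0.    -1.   ] x ang 90.03
F [-20.1   5.8  35.1] M [ 0.8   3.46 -0.06] grip 0.409 63.3 q [-0.05 -0.41  2.13  0.11  0.99 -0.26]
```

{"op": "step_arm", "data": {
  "targets": [
    [[-0.09, -0.015, -0.042], [0, 0, 0], 1],
    [[-0.045, 0.04, -0.02], [0, 0, 0], 1],
    [[0, 0, 0], [0, 0, 0], 1],
    [[0, 0, 0], [0, 0, 0], 1],
    [[0, 0, 0], [0, 0, 0], 1],
    [[0, 0, 0], [0, 0, 0], 1],
    [[0, 0, 0], [0, 0, 0], 1],
    [[0, 0, 0], [0, 0, 0], 1]
  ]
}}

```text
clock: 25.0
tcp_pos: [0.4723, 0.0452, 0.3368]
tool_rot: [2.705, 0.001, 1.741]
ft_force: [-21.9, -1.1, 18.8]
grip_width: 0.411
grip_force: 62.0
```

Run:
```python
from h import *
st()
```

```text
t 25.0 grasp world [0.5369 0.0562 0.1963] bore mm [-0.5 -1.3 33.4] tool z in bore [ 0.    -0.001 -1.   ] x ang 90.02
F [-11.7   2.6  26.2] M [ 0.49  2.21 -0.  ] grip 0.411 62.0 q [-0.05 -0.41  2.13  0.11  0.99 -0.26]
```

{"op": "step_arm", "data": {
  "targets": [
    [[0, 0, 0], [0, 0, 0], 0],
    [[0, 0, 0], [0, 0, 0], 0],
    [[0, 0, 0], [0, 0, 0], 0],
    [[0, 0, 0], [0, 0, 0], 0],
    [[0, 0, 0], [0, 0, 0], 0],
    [[-0.83, -0.14, 1.81], [0, 0, 0], 0],
    [[-1.67, -0.29, 3.63], [0, 0, 0], 0],
    [[-1.67, -0.29, 3.63], [0, 0, 0], 0]
  ]
}}

```text
clock: 25.8
tcp_pos: [0.4297, 0.038, 0.425]
tool_rot: [2.709, -0.0, 1.741]
ft_force: [1.6, 0.4, 1.1]
grip_width: 1.001
grip_force: 0.0
```

{"op": "step_arm", "data": {
  "targets": [
    [[-1, -2, 1], [0, 0, 0], 0],
    [[-1, -3, 1], [0, 0, 0], 0],
    [[0, -3, 0], [0, 0, 0], 0],
    [[0, -3, 0], [0, 0, 0], 0],
    [[0, -3, 0], [0, 0, 0], 0],
    [[0, -2, 0], [0, 0, 0], 0],
    [[0, 0, 0], [0, 0, 0], 0],
    [[0, 0, 0], [0, 0, 0], 0]
  ]
}}

```text
clock: 26.6
tcp_pos: [0.4104, -0.1222, 0.4448]
tool_rot: [2.707, -0.001, 1.739]
ft_force: [-1.4, -0.1, -0.3]
grip_width: 1.001
grip_force: 0.0
```

```bash
cat > chk.py <<'E'
from h import *
import sys
st();ims=[]
for c in("scene","top"):
    im,d=snapshot(c);w=cloud(c,d);q=(w-b0)@B*1000
    k=np.ones((3,3));fl=(cv2.dilate(d,k)-cv2.erode(d,k))<.012
    r=np.hypot(q[...,0],q[...,1])
    hs=cv2.cvtColor(im,cv2.COLOR_BGR2HSV);br=(hs[...,0]>8)&(hs[...,0]<28)&(hs[...,1]>90)
    for nm,m in(("block",(abs(q[...,0])<40)&(abs(q[...,1])<40)&(r>31)&(abs(q[...,2])<4)&~br),("shoulder",br&(r>20)&(r<27)&(abs(q[...,2]-8)<6)),("neck top",br&(r<17)&(q[...,2]>36)&(q[...,2]<50))):
        s=q[m]
        if len(s)>12:
            A=np.c_[s[:,:2],np.ones(len(s))];x=np.linalg.lstsq(A,s[:,2],rcond=None)[0]
            print(c,nm,len(s),"z med",np.median(s[:,2]).round(2),"slopes deg",np.degrees(x[:2]).round(2),"ctr",s[:,:2].mean(0).round(1))
    print("z max",np.nanmax(q[...,2][br&(r<25)]) if (br&(r<25)).any() else None)
    p=proj(c,b0[None])[0];u,v=int(p[0]),int(p[1]);a=im[v-45:v+35,u-40:u+40];ims.append(cv2.resize(a,(400,400),interpolation=cv2.INTER_CUBIC))
cv2.imwrite(f"pics/{sys.argv[1]}.png",np.hstack(ims))
E
python3 chk.py c1
```

```text
t 26.6 grasp world [ 0.4747 -0.1112  0.3042] bore mm [ -36.1 -155.8  169. ] tool z in bore [-0.002 -0.    -1.   ] x ang 89.89
F [-1.3  0.1  0.3] M [0.03 0.23 0.04] grip 1.001 0.0 q [-0.53 -0.58  2.06  0.28  1.34 -0.72]
scene block 184 z med 0.15 slopes deg [0.22 0.31] ctr [ 12.1 -10.8]
scene shoulder 76 z med 7.97 slopes deg [-3.01  2.81] ctr [10.4 -7.8]
scene neck top 62 z med 41.01 slopes deg [ 2.6  -0.12] ctr [ 1.3 -0.4]
z max 44.55451671551433
top block 633 z med 0.32 slopes deg [ 0.02 -0.38] ctr [1.4 0.1]
top shoulder 151 z med 8.67 slopes deg [-0.16  0.22] ctr [ 8.5 -2.7]
top neck top 117 z med 42.41 slopes deg [ 0.08 -0.63] ctr [1.  0.4]
z max 47.33341826804173
```

View pics/c1.png

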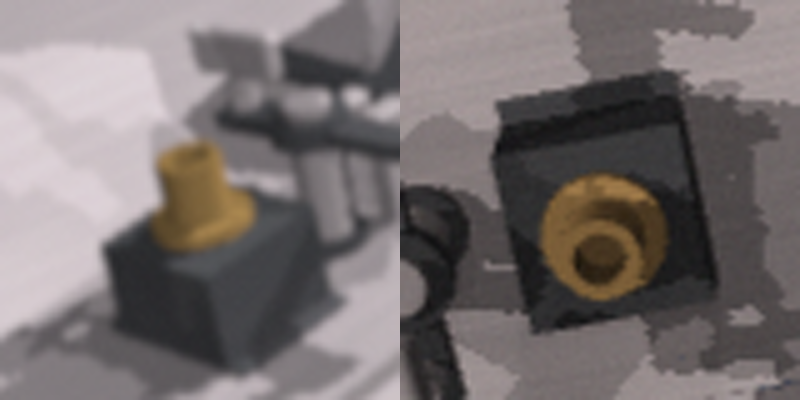

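The shoulder sits on the block all round: 8.3 mm above the block top against a nominal 8, with slopes under 1° in the top view. One last check covers the arm's angle and the bystanders before I hand in.

Run:
```python
from h import *
im,d=snapshot("top");w=cloud("top",d);q=(w-b0)@B*1000
s=q[(q[...,2]>17)&(q[...,2]<24)&(q[...,0]>30)&(q[...,0]<105)&(abs(q[...,1]-90)<22)]
print("bar",len(s),"arm angle deg",90+np.degrees(np.polyfit(s[:,0],s[:,1],1)[0]).round(2),s[:,1].mean())
s=q[(q[...,2]>40)&(q[...,2]<58)&(np.hypot(q[...,0]-118,q[...,1]-93)<25)];print("pin",s.mean(0))
for c in("scene","top"):
    im,d=snapshot(c);w=cloud(c,d)
    for l in("sleeve_mid","bigbush_mid"):
        for k in trace(c,l)[:1]: P=w[k["mask"]];print(c,l,round(k["p"],2),np.nanmedian(P,0).round(3),np.nanpercentile(P[:,2],97).round(3))
```

```text
bar 347 arm angle deg 90.81 90.95182400428575
pin [118.24048872  91.59812187  52.50061477]
scene sleeve_mid 0.86 [ 0.46  -0.247  0.048] 0.07
scene bigbush_mid 0.93 [ 0.444 -0.392  0.047] 0.051
top sleeve_mid 0.52 [ 0.449 -0.246  0.051] 0.072
top bigbush_mid 0.65 [0.578 0.069 0.137] 0.218
```

```bash
python3 -c "
from workcell import *
print(finish_job())"
```

```text
the job is handed in; nothing more can be done
None
```

I handed the job in at about 27 s: the screw is loosened to its stop, the clamp arm is swung to about 91° by camera, the bushing is seated flush and released, and the sleeve and large bush are still standing; the hand-in returned no verdict.

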